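# Seat a slide block on its inspection base and hold a test probe square on its marked spot

### The arm

A 6-joint arm with a two-finger parallel gripper is mounted at the origin on a cart in front of the work surface, level with it; the furniture and walls round the work are solid. World frame = base frame: x ahead of the robot, y to its left, z up, the work surface at z = 0. Lengths are in m, angles in rad, forces in N, time in s.
With the tool pointing down it reaches from about 0.25 to 0.725 m from the base axis. Payload 9.7 kg.
Tool frame: the origin (TCP) lies midway between the tips of the shut fingers; the grasp point (between the pads) lies 19 mm behind it; z points along the fingers, y is the line along which they close (so a half turn about z gives the same grasp; the last joint's range is limited). The gripper opens to 85 mm and grips with 20 to 120 N. Pads are 22 mm wide; open, the fingers measure 114 mm over their backs; the gripper's body (76 mm by 85 mm) begins 54 mm behind the grasp point. The pads swing forward as they close: fully open they stand 13 mm farther back than shut.
Start: joints at [-1.261, 0.087, 0.176, 1.66, 0, 1.571], TCP at [0.168, -0.524, 0.231] pointing down, gripper open.
Joint ranges: [-3.13, 3.13], [-0.85, 1.81], [-1.15, 1.24], [-2.2, 2.28], [-1.44, 1.52], [-3.14, 3.14]. Speed limits (rad/s): [2.22, 2.22, 2.57, 3.14, 3.14, 3.14].

### API

Orientations are given as a unit quaternion [x, y, z, w].
In Python, from bench import manip, cams, telemetry gives the robot as it stands (manip), with the cameras (cams) and the readings (telemetry).
- The arm moves only by the shell command python3 drive.py FILE [OPENING] [FORCE], which reads ROWS from the file FILE. ROWS is a JSON list of rows, 1 to 20 of them, each an object with the fields dx, dy, dz (the shift in shares of the most that a row can go, 1 being 62.5 mm), ax, ay, az (a rotation vector in shares of pi rad (1.0 is pi rad)); a field left out counts as zero; each row shifts and turns the commanded pose from where the row before left it, along the tool's axes as they then stand; what a row does not reach is not made up. A row lasts 1/8 s, in which the tool goes at most 0.0625 m and 0.188 rad, less where a joint would pass 70% of its speed; a pose out of reach is approached as far as the arm can. OPENING is the opening from 0.0 (shut) to 1.0 (fully open), set as the command begins (- or left out keeps the last). The fingers move at their own pace and stop on an object; FORCE is the grip in N (left out, the last holds). Time passes only in rows, so rows that do not move let the fingers close. It prints the time, the measured TCP pose, the force, the opening and the grip force at its end. No shift or turn number may pass 1 either way. Input that does not fit is refused with a message, and nothing moves.
- telemetry.get_obs(): the state, without advancing time (a new reading comes with each control period).
- cams.get_image(name): name is "side" or "top"; returns the picture (400x640x3 uint8, blue, green, red); there is no depth.
- cams.camera_info(name): a dict with "fovy" (degrees; the focal length in pixels is half the picture's height over the tangent of half this angle, whatever the lens; pixels are square), "cx", "cy" (the principal point, pixels), "position" and "orientation" of the camera in the world. Camera axes: x right, y up, looking along -z (the intrinsics and any distortion apply to the point x, -y, -z); pixel columns grow to the right and rows downward; lengths in m; the calibration is good to about 2 mm. A picture is of the moment at which its call begins. camera_info takes no time and is no camera call.
- manip.job_done(): hands the job in; it is judged then, once.
The state is a dict: "clock": time; "joints": joint angles; "joint_velocities": joint speeds; "joint_efforts": joint torques, N m; "tcp_pos": TCP position; "eef_rot": TCP orientation; "force": force on the tool from outside, world axes, zero at the start; "moment": the same for the moment, N m; "width": opening from 0.0 (shut) to 1.0 (fully open); "grasp_force": force on a finger pad.
Only numpy, scipy, OpenCV 4.12 (cv2) and the standard library are available. Lean on these libraries where they do the work, as an engineer would, in place of code of your own. Each camera call takes 0.05 s, during which the arm holds its last target. There are 200 camera calls.

### The job

Set the slide block fully home on the two pins of the inspection base (big hole over the big pin) and let go of it. Then take the hand-held test probe out of its stand and hold its tip inside the ring marked on the block's sloping face, with the probe square to that face, pressing lightly so that the sprung nose is pushed about half way in. Finish while still holding the probe there, and leave the loose parts lying round about undisturbed.

Things in the scene. Friction and masses are not known exactly. Their poses are not given: they have to be found in the camera images.
- block: Loose metal block 76 (x) x 50 (y) mm, 46 high, 0.45 kg. Origin: centre of underside; z up, x from low front to high rear end. Long sides (+-y) upright, parallel: grip here. Top: height 26 at x = -38, rises at 20 degrees to 46 at x = +17, then flat. Underside: two round holes 18 deep at y = 0: 18 wide at x = -22, 12 wide at x = +22 (mm).
- spot: Dark ring with a centre dot, 16 mm inside diameter, on the block's sloping face, fixed to the block at (-8, 0, 36.9) mm of its frame. Origin: the ring's centre on the surface. Its z axis points out square to the sloping face: the block's up axis leaned 20 degrees towards the block's -x (low) end; its y is the block's y.
- fixture: Inspection base: dark plate 110 (x) x 80 (y) x 16 mm, fixed to the table. Origin: centre of its underside, z up. Two pins stand 14 mm above its top at y = 0: 16 mm thick at x = -22 mm, 10 mm thick at x = +22 mm; straight for 7 mm, then tapering to 7 mm less across. Seated, the block's origin is 16 mm above the base's, with the same axes.
- stand: Probe stand fixed to the table: grey flange 74 x 66 x 6 mm with a 50 x 50 mm upright post, 60 mm high in all, with an upright 26 mm bore through the post. Origin: centre of the underside on the table.
- probe: Test probe 120 mm long, 0.16 kg, nose down in the stand's bore, collar on its top. Origin: tip of the nose when fully out; z from tip to tail (up, in the stand). Nose 7 mm thick, z = 0 to 16; barrel 21 thick to z = 50; collar 32 thick, z = 50 to 56; round dark grip 24 thick, z = 56 to 116 (grasp here); cap to 120. In the stand the tip is 10 mm above the table; lift 50 mm to clear.
- probe_nose (a joint): How far the probe's sprung nose is pushed in along the probe's z, m: 0 fully out, 0.010 fully in. The spring needs 1 N to begin to move and 0.5 N more per mm (3.5 N at half way).
- probe_tip (a point): Centre of the flat tip of the sprung nose (moves with the nose).
- slide_insert: Bystander: loose grey slide insert 30 x 70 x 20 mm lying on the table. Origin: centre of its underside.
- wear_strip: Bystander: loose bronze-coloured strip 24 x 90 x 10 mm lying on the table. Origin: centre of its underside.
- flanged_bush: Bystander: loose flanged guide bush, 39 mm wide, 42 mm high, standing on the table. Origin: centre of its underside.

How it is judged:
On the way, in this order (a step that is already met when the one before it is completed fails the run):
1. the block is fully home on the pins of the base and let go (horizontal distance between block and fixture below 0.004 m and z of block in the frame of fixture below 0.0185 m and angle between block's own z axis and vertical below 0.05 rad and contact force between the fingers and block below 0.3 N), for 0.3 s.
2. the probe is lifted out of its stand by the fingers (z of probe in the frame of stand above 0.045 m and contact force between the fingers and probe above 1 N), for 0.1 s.
At the end, for the whole second after the job is handed in: Block home on the base (within 4 mm, underside within 2.5 mm of the plate, level within 3 degrees), let go; fingers hold the probe, tip within 8 mm of the ring's centre, axis within 8 degrees of square to the sloping face, nose in 2 to 8 mm, push on the block 1 to 8 N (all of step 1 and distance between probe_tip and spot below 0.008 m and angle between the z axis of probe and the z axis of spot, either way round below 0.14 rad and value of joint probe_nose between 0.002 and 0.008 m and contact force between probe and block between 1 and 8 N and contact force between the fingers and probe above 1 N); the arm keeps its last pose, push and grip.
It fails at once if a bystander (slide insert, strip or bush) is moved by more than 20 mm (distance of any of slide_insert, wear_strip, flanged_bush from where it was at the start of the episode above 0.02 m).
It fails at once if the probe is pressed on the block with more than 20 N (contact force between probe and block above 20 N).
It also fails if it takes over 48 s, if anything falls off the work surface, if the arm or the gripper's body presses on something with over 40 N, if the wrist force passes 120 N, or if a joint passes its speed limit or range.

## Working session

There is one attempt and no reset: what is moved stays moved. The work goes in short steps, Python scripts to look and compute and a shell command to move; the robot and the scene stay as the last step left them, time stands still between calls to the robot, and variables do not carry over. Pictures are saved under pics/ and viewed, at most 10 in all, crops included, and the job is handed in when it is done.

```bash
ls; mkdir -p pics; python3 - <<'E'
from bench import manip, cams, telemetry
import cv2
for n in("side","top"):
    print(n,cams.camera_info(n)); cv2.imwrite(f"pics/{n}0.png",cams.get_image(n))
o=telemetry.get_obs();print(o)
E
```

```text
bench.py
drive.py
pics
side {'fovy': 42.881671220323085, 'cx': 324.50197891927365, 'cy': 206.25881120208248, 'position': array([0.24658956, 1.08595269, 0.79093672]), 'orientation': array([-0.07160238,  0.44680555,  0.88346427, -0.12136218])}
top {'fovy': 44.951936793829816, 'cx': 318.591499584672, 'cy': 202.15219183876465, 'position': array([0.40874593, 0.12144712, 1.01906724]), 'orientation': array([ 0.04317964, -0.04636427, -0.7038312 ,  0.70753623])}
{'clock': 0.1, 'joints': array([-1.26101254e+00,  8.73848490e-02,  1.75223879e-01,  1.65977958e+00,
        1.59118689e-05,  1.57080764e+00]), 'joint_velocities': array([-0.00016368,  0.00132659,  0.00184442, -0.00144659,  0.00012861,
       -0.00132149]), 'joint_efforts': array([ 7.27242405e-04, -5.21562552e+01,  4.65653229e+01,  1.60740840e-02,
        9.22454501e-05,  2.82497081e-05]), 'tcp_pos': array([ 0.16761398, -0.52363299,  0.23067047]), 'eef_rot': array([ 9.88028926e-01,  1.54267668e-01, -8.04042282e-05, -5.66490446e-04]), 'force': array([-0.98360676, -0.34804712, -0.25956177]), 'moment': array([ 0.01831256,  0.02901103, -0.02648867]), 'grasp_force': 0.0, 'width': 1.0017127962921724}
```

View pics/top0.png

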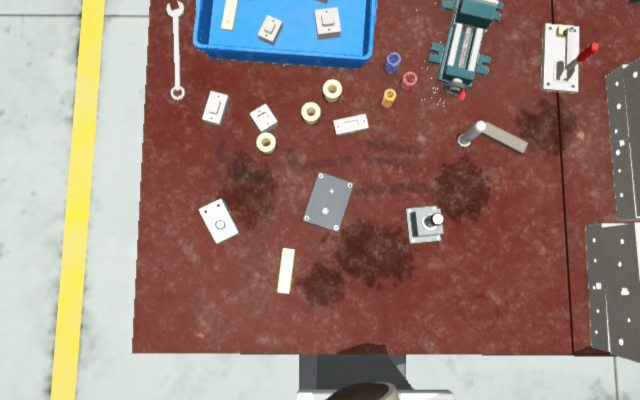

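View pics/side0.png

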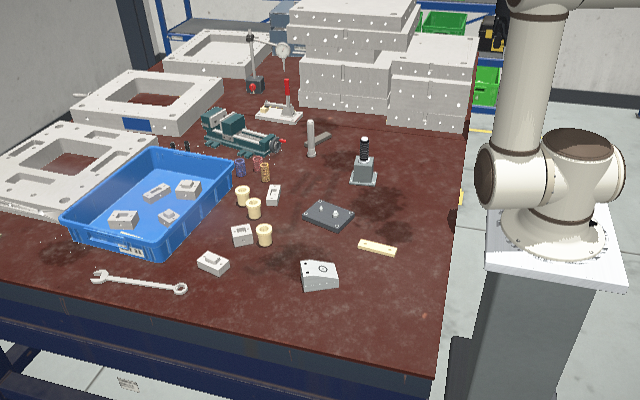

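The top view shows the block at about (218,222), fixture at (328,202), stand and probe at (425,224), strip at (286,271). The side view shows the block at (320,275), fixture at (329,215) and stand at (364,165). I'll enlarge these areas next.

```bash
python3 - <<'E'
import cv2,numpy as np
t=cv2.imread("pics/top0.png");s=cv2.imread("pics/side0.png")
def c(i,u,v,w,h,k): return cv2.resize(i[v:v+h,u:u+w],None,fx=k,fy=k,interpolation=cv2.INTER_CUBIC)
# top: 3 crops 64x72 px x4 ; side 3 crops
a=np.hstack([c(t,186,186,65,72,4),c(t,296,166,65,72,4),c(t,392,186,65,72,4)])
b=np.hstack([c(s,288,246,65,72,4),c(s,297,180,65,72,4),c(s,332,125,65,72,4)])
cv2.imwrite("pics/crop.png",np.vstack([a,b])[:600,:800])
E
```

```text
(no output)
```

View pics/crop.png

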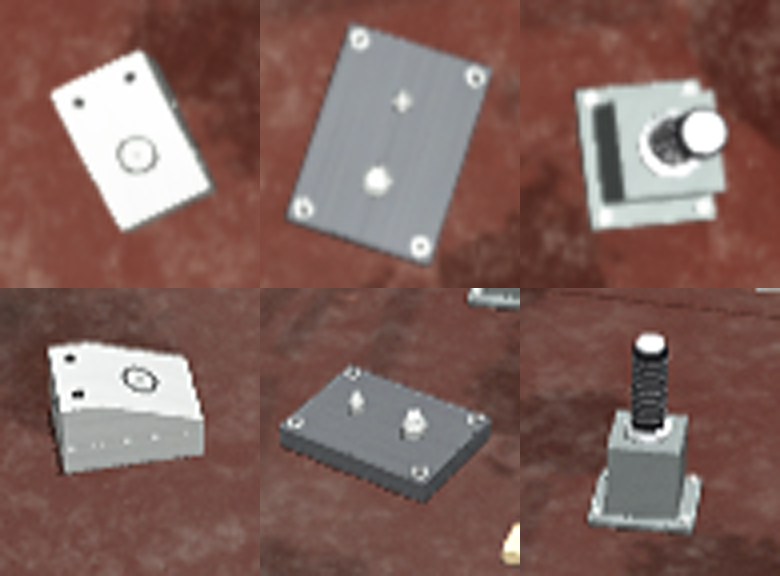

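The crops settle the orientations. The block's high end with the two holes is up-left in the top view, with the ring at about (220,225). The fixture's big pin is the lower one at (390,211 → crop), so its +x points up and slightly right. The probe cap is at about (426+,219).

```bash
cat >h.py <<'E'
import cv2,numpy as np
from bench import manip, cams, telemetry
from scipy.spatial.transform import Rotation as R
def ray(n,p,z):
    c=cams.camera_info(n); f=200/np.tan(np.radians(c["fovy"]/2)); q=R.from_quat(c["orientation"])
    d=q.apply([(p[0]-c["cx"])/f,-(p[1]-c["cy"])/f,-1.]); o=c["position"]
    return (o+d*(z-o[2])/d[2])
def proj(n,P):
    c=cams.camera_info(n); f=200/np.tan(np.radians(c["fovy"]/2)); q=R.from_quat(c["orientation"])
    v=q.inv().apply(np.asarray(P)-c["position"]); return np.array([c["cx"]-f*v[...,0]/v[...,2],c["cy"]+f*v[...,1]/v[...,2]]).T
E
python3 - <<'E'
from h import *
np.set_printoptions(precision=4,suppress=True)
t=cv2.imread("pics/top0.png");s=cv2.imread("pics/side0.png")
def blobs(i,u,v,w,h,lo,inv=False,amin=1,K=8):
    g=cv2.resize(cv2.cvtColor(i,6)[v:v+h,u:u+w],None,fx=K,fy=K,interpolation=cv2.INTER_CUBIC)
    m=((g<lo) if inv else (g>lo)).astype(np.uint8)
    n,l,st,ce=cv2.connectedComponentsWithStats(m)
    return [((ce[k]+.5)/K-.5+[u,v],st[k][4]/K/K,st[k][2:4]/K) for k in range(1,n) if st[k][4]/K/K>amin]
print("block top bright");[print(*b) for b in blobs(t,186,186,65,72,170,amin=20)]
print("block top dark");[print(*b) for b in blobs(t,205,195,24,40,170,True)]
print("fix bright");[print(*b) for b in blobs(t,296,166,65,72,170)]
print("stand bright");[print(*b) for b in blobs(t,392,186,65,72,235)]
print("SIDE block dark");[print(*b) for b in blobs(s,298,262,40,22,170,True)]
print("SIDE fix bright");[print(*b) for b in blobs(s,297,180,65,62,170)]
print("SIDE probe cap");[print(*b) for b in blobs(s,345,130,40,40,200)]
# plate rect & block rect & stand hue mask
hsv=cv2.cvtColor(t,40)
for nm,(u,v,w,h),z in(("fix",(296,166,65,72),.016),("block",(186,186,65,72),.036),("stand",(392,186,65,72),.006)):
    m=cv2.resize(hsv[v:v+h,u:u+w,1],None,fx=8,fy=8,interpolation=2)<95
    c=max(cv2.findContours(m.astype(np.uint8),0,1)[0],key=cv2.contourArea)
    (x,y),wh,a=cv2.minAreaRect(c); b=(cv2.boxPoints(((x,y),wh,a))+.5)/8-.5+[u,v]
    P=np.array([ray("top",p,z) for p in b]); print(nm,b.tolist(),P[:,:2].tolist(),P.mean(0),np.linalg.norm(P[0]-P[1]),np.linalg.norm(P[2]-P[1]))
E
```

```text
block top bright
[218.0672 220.667 ] 981.6875 [39.625 44.625]
block top dark
[217.3352 199.441 ] 199.625 [24.    17.875]
[217.983  204.8966] 4.203125 [2.375 2.375]
[205.3603 211.2414] 3.515625 [1.875 2.125]
[206.7198 230.5646] 39.28125 [ 6.375 11.25 ]
[223.9402 225.7926] 2.15625 [1.625 3.5  ]
fix bright
[320.4807 175.4537] 25.515625 [5.375 6.   ]
[349.2453 184.7291] 22.453125 [5.5   5.875]
[331.3114 190.7635] 18.359375 [5.25 5.75]
[324.8834 210.7095] 44.4375 [7.625 7.875]
[306.3994 217.4568] 27.28125 [6.   6.25]
[335.6513 227.0683] 30.28125 [6.125 6.25 ]
stand bright
[433.8783 207.9062] 6.234375 [2.875 2.5  ]
[409.1723 210.2315] 8.25 [3.25 3.5 ]
[429.7515 213.5863] 1.3125 [1.75 1.  ]
[437.5482 218.4964] 74.46875 [9.625 9.5  ]
[427.3427 225.7913] 43.3125 [14.5 13. ]
[437.5234 237.2336] 10.046875 [3.25 3.75]
[412.9591 239.7271] 10.9375 [3.25 4.  ]
SIDE block dark
[313.1197 278.0578] 288.640625 [40. 22.]
[335.1406 265.3561] 34.5 [11.   12.25]
[305.0046 263.1791] 4.65625 [2.75  2.125]
[322.5167 268.5634] 20.375 [9.25  6.125]
[307.0495 272.1176] 5.84375 [3.25  2.125]
SIDE fix bright
[354.
[... 1130 characters left out ...]
21850586], [215.07797622680664, 245.90918731689453]] [[0.5201494246434738, 0.3661254995460407], [0.5465169572055881, 0.3135415752975933], [0.4693727735164779, 0.27423462337097865], [0.4435327951496392, 0.3264514692767703]] [0.4949 0.3201 0.036 ] 0.058824449532321264 0.0865809537185886
stand [[404.1392402648926, 207.16758155822754], [442.32538986206055, 203.39610481262207], [445.9727897644043, 240.32599639892578], [407.7866401672363, 244.09747314453125]] [[0.5281530330439759, -0.06350165385729574], [0.5366278575487442, -0.14445713796491466], [0.4587184152931226, -0.14996635678611803], [0.45043122432000615, -0.06978033609384353]] [ 0.4935 -0.1069  0.006 ] 0.0813978688755766 0.07810398635538351
```

```bash
python3 - <<'E'
from h import *
np.set_printoptions(precision=4,suppress=True)
t=cv2.imread("pics/top0.png");s=cv2.imread("pics/side0.png")
r=lambda p,z,n="top":ray(n,p,z)[:2]
sc=[(320.48,175.45),(349.25,184.73),(306.4,217.46),(335.65,227.07)]
S=np.array([r(p,.016) for p in sc]);x=S[:2].mean(0)-S[2:].mean(0);y=S[[0,2]].mean(0)-S[[1,3]].mean(0)
print("fix c",S.mean(0),"yaw",np.degrees(np.arctan2(x[1],x[0])),np.degrees(np.arctan2(-y[0],y[1])),"span",np.linalg.norm(x),np.linalg.norm(y))
a,b=r((331.3,190.76),.028),r((324.88,210.71),.027);d=a-b;print("pins",a,b,(a+b)/2,np.linalg.norm(d),np.degrees(np.arctan2(d[1],d[0])))
ss=[(305.32,213.47),(319.7,200.75),(350.3,212.2),(336.5,225.7)]
S=np.array([r(p,.016,"side") for p in ss]);print("side fix c",S.mean(0)); 
a,b=r((320.7,207.67),.024,"side"),r((335.17,213.06),.023,"side");print("side pins",a,b,(a+b)/2)
sc=[(433.88,207.9),(409.17,210.23),(437.52,237.23),(412.96,239.73)]
S=np.array([r(p,.006) for p in sc]);print("stand",S.mean(0),S.tolist());print("cap",r((437.55,218.5),.130),r((364.2,138.3),.129,"side"))
def ring(i,u,v,w,h,z,n):
    g=cv2.resize(cv2.cvtColor(i,6)[v:v+h,u:u+w],None,fx=8,fy=8,interpolation=2)
    cs,hr=cv2.findContours((g>185).astype(np.uint8),cv2.RETR_CCOMP,1)
    for c,q in zip(cs,hr[0]):
        A=cv2.contourArea(c)/64
        if 1.5<A<150:
            m=cv2.moments(c);p=(np.array([m["m10"],m["m01"]])/m["m00"]+.5)/8-.5+[u,v];print(n,p,round(A,1),q[3]>=0,r(p,z,n),r(p,.046,n))
ring(t,186,186,65,72,.0369,"top");ring(s,288,250,65,60,.0369,"side")
d=r((217.98,204.9),.046)-r((205.36,211.24),.046);print("hole yaw",np.degrees(np.arctan2(-d[0],d[1]))+180,(r((217.98,204.9),.046)+r((205.36,211.24),.046))/2)
d=r((305.,263.18),.046,"side")-r((307.05,272.12),.046,"side");print("side hole yaw",np.degrees(np.arctan2(-d[0],d[1])),(r((305.,263.18),.046,"side")+r((307.05,272.12),.046,"side"))/2)
E
```

```text
fix c [0.539  0.0976] yaw -17.869414008198678 -17.869324341028875 span 0.09366911190891528 0.06383722770877781
pins [0.559  0.0911] [0.5174 0.1042] [0.5382 0.0976] 0.04359667843169186 -17.563952338890303
side fix c [0.539  0.0975]
side pins [0.5594 0.0914] [0.5183 0.1027] [0.5388 0.0971]
stand [ 0.4933 -0.1034] [[0.5269419109289323, -0.12633650194943596], [0.5217053974616657, -0.07401239050614904], [0.46510334706819817, -0.13241292094809864], [0.4596058956118514, -0.08078992918591248]]
cap [ 0.4928 -0.1023] [ 0.4929 -0.1034]
top [217.7178 227.9684] 2.0 True [0.4799 0.3221] [0.4792 0.3202]
top [223.5686 225.8538] 6.9 True [0.4842 0.3103] [0.4835 0.3086]
top [215.5926 222.8311] 3.5 True [0.4903 0.3267] [0.4895 0.3248]
top [205.2196 211.2462] 5.5 True [0.5139 0.3486] [0.5129 0.3465]
top [217.9826 204.8905] 5.8 True [0.5271 0.323 ] [0.526  0.3211]
side [305.1828 285.8655] 2.1 False [0.5077 0.3779] [0.5045 0.3865]
side [319.2169 283.8711] 1.8 False [0.4813 0.3648] [0.4785 0.3735]
side [326.2238 282.8801] 1.8 False [0.468  0.3582] [0.4654 0.367 ]
side [322.447  268.4515] 18.9 False [0.4879 0.3185] [0.485  0.3277]
side [307.0511 272.1428] 7.1 True [0.5164 0.338 ] [0.5131 0.347 ]
side [322.4858 268.4797] 47.4 True [0.4878 0.3185] [0.4849 0.3278]
side [305.0035 263.1751] 6.1 True [0.5293 0.3124] [0.5259 0.3217]
hole yaw 27.48631943230646 [0.5195 0.3337]
side hole yaw -153.26459768234014 [0.5195 0.3343]
```

Units first: shifts go in shares of 62.5 mm and turns go in shares of pi rad. So 0.15 rad is 0.0477.

```bash
cat >>h.py <<'E'
def down(yaw): # tool z down, tool x at yaw (deg)
    return R.from_euler("z",yaw,degrees=True)*R.from_euler("x",180,degrees=True)
def delta(P,Q):
    o=telemetry.get_obs();q=R.from_quat(o["eef_rot"])
    np.set_printoptions(precision=4,suppress=True)
    print("t",round(o["clock"],2),"d",q.inv().apply(np.array(P)-o["tcp_pos"]),"rot",(q.inv()*Q).as_rotvec(),"j",o["joints"],"F",o["force"],"w",round(o["width"],3),round(o["grasp_force"],1))
E
echo '[{"az": 0.0477}]' > m.json && python3 drive.py m.json 
python3 - <<'E'
from h import *
P=[.495+.004*.892,.3218+.004*.452,.2]
delta(P,down(26.9));delta(P,down(206.9))
E
```

```text
clock: 0.22
tcp_pos: [0.1676, -0.5237, 0.2308]
eef_rot: [0.997, 0.078, -0.0, -0.0]
force: [-0.5, -0.4, -1.0]
width: 0.998
grasp_force: 0.0
t 0.23 d [ 0.4593 -0.7851  0.0314] rot [-0.0009  0.     -0.3125] j [-1.261   0.0873  0.1754  1.6598 -0.      1.7236] F [-0.511  -0.4398 -1.0057] w 0.998 0.0
t 0.23 d [ 0.4593 -0.7851  0.0314] rot [0.     0.0013 2.8291] j [-1.261   0.0873  0.1754  1.6598 -0.      1.7236] F [-0.511  -0.4398 -1.0057] w 0.998 0.0
```

In the tool's units: -0.18 rad is -0.0573.

```bash
echo '[{"az": -0.0573},{"az": -0.0573},{"az": -0.0573},{"az": -0.0573},{"az": -0.0573},{"az": -0.0573},{"az": -0.0573},{"az": -0.0573},{"az": -0.0573},{"az": -0.0573},{"az": -0.0573},{"az": -0.0573},{"az": -0.0573},{"az": -0.0573},{"az": -0.0573},{"az": -0.0573},{"az": -0.0573},{"az": -0.0573},{"az": -0.0573},{"az": -0.0108}]' > m.json && python3 drive.py m.json 
python3 - <<'E'
from h import *
P=[.495+.004*.892,.3218+.004*.452,.15]
delta(P,down(206.9))
E
```

```text
clock: 2.72
tcp_pos: [0.1677, -0.5237, 0.231]
eef_rot: [-0.234, 0.972, 0.0, -0.0]
force: [1.0, 0.1, 0.3]
width: 0.999
grasp_force: 0.0
t 2.73 d [-0.6804  0.6037  0.0813] rot [0.0006 0.0001 0.0032] j [-1.261   0.0872  0.1755  1.6597 -0.     -1.7337] F [1.0197 0.0555 0.2888] w 0.999 0.0
```

In the tool's units: -0.0378 m is -0.6048, 0.0335 m is 0.536, 0.003 rad is 0.001.

```bash
echo '[{"dx": -0.6048,"dy": 0.536,"dz": 0.072},{"dx": -0.6048,"dy": 0.536,"dz": 0.072},{"dx": -0.6048,"dy": 0.536,"dz": 0.072},{"dx": -0.6048,"dy": 0.536,"dz": 0.072},{"dx": -0.6048,"dy": 0.536,"dz": 0.072},{"dx": -0.6048,"dy": 0.536,"dz": 0.072},{"dx": -0.6048,"dy": 0.536,"dz": 0.072},{"dx": -0.6048,"dy": 0.536,"dz": 0.072},{"dx": -0.6048,"dy": 0.536,"dz": 0.072},{"dx": -0.6048,"dy": 0.536,"dz": 0.072},{"dx": -0.6048,"dy": 0.536,"dz": 0.072},{"dx": -0.6048,"dy": 0.536,"dz": 0.072},{"dx": -0.6048,"dy": 0.536,"dz": 0.072},{"dx": -0.6048,"dy": 0.536,"dz": 0.072},{"dx": -0.6048,"dy": 0.536,"dz": 0.072},{"dx": -0.6048,"dy": 0.536,"dz": 0.072},{"dx": -0.6048,"dy": 0.536,"dz": 0.072},{"dx": -0.6048,"dy": 0.536,"dz": 0.072,"az": 0.001},{}]' > m.json && python3 drive.py m.json 
python3 - <<'E'
from h import *
P=[.495+.004*.892,.3218+.004*.452,.009]
delta(P,down(206.9))
E
```

```text
clock: 5.1
tcp_pos: [0.4994, 0.325, 0.148]
eef_rot: [-0.232, 0.973, -0.0, -0.001]
force: [-0.1, -0.3, -0.2]
width: 0.998
grasp_force: 0.0
t 5.1 d [ 0.001  -0.0009  0.139 ] rot [-0.     -0.0028 -0.0009] j [0.5769 0.1843 0.1231 1.5123 0.0003 0.1083] F [-0.0699 -0.3114 -0.1898] w 0.998 0.0
```

```bash
echo '[{"dx": 0.016,"dy": -0.0144,"dz": 0.64},{"dz": 0.72},{"dz": 0.64},{"dz": 0.304},{}]' > m.json && python3 drive.py m.json && echo '[{},{},{},{},{},{}]' > m.json && python3 drive.py m.json 0 60
python3 - <<'E'
from h import *
delta([.539,.0974,.15],down(162.2))
E
```

```text
clock: 5.72
tcp_pos: [0.4983, 0.3207, 0.0058]
eef_rot: [-0.232, 0.973, -0.0, -0.001]
force: [-0.1, -0.1, 0.7]
width: 1.002
grasp_force: 0.0
clock: 6.48
tcp_pos: [0.4998, 0.3222, 0.0083]
eef_rot: [-0.232, 0.973, 0.001, 0.001]
force: [-0.2, 1.3, 6.8]
width: 0.578
grasp_force: 64.2
t 6.47 d [ 0.0662 -0.2182 -0.142 ] rot [0.0017 0.0027 0.7798] j [ 0.5725  0.217  -0.1104  1.2403  0.0002  0.1034] F [-0.1785  1.2743  6.8061] w 0.578 64.2
```

In the tool's units: -0.04 m is -0.64, -0.03 m is -0.48, 0.156 rad is 0.0497.

```bash
echo '[{"dz": -0.32},{"dz": -0.64},{"dz": -0.64},{"dz": -0.48},{"az": 0.0497},{"az": 0.0497},{"az": 0.0497},{"az": 0.0497},{"az": 0.0497},{}]' > m.json && python3 drive.py m.json
python3 - <<'E'
from h import *
cv2.imwrite("pics/s1.png",cv2.resize(cams.get_image("side")[150:350,200:440],None,fx=3,fy=3,interpolation=2))
delta([.539,.0974,.15],down(162.2))
E
```

```text
clock: 7.72
tcp_pos: [0.4988, 0.3214, 0.1364]
eef_rot: [0.154, 0.988, -0.0, -0.0]
force: [0.7, 0.1, -3.5]
width: 0.572
grasp_force: 63.2
t 7.78 d [-0.1061 -0.2013 -0.0136] rot [-0.     -0.      0.0032] j [ 0.5724  0.1756  0.091   1.4862 -0.      0.8798] F [-0.7859  0.0964 -4.2613] w 0.574 63.2
```

View pics/s1.png

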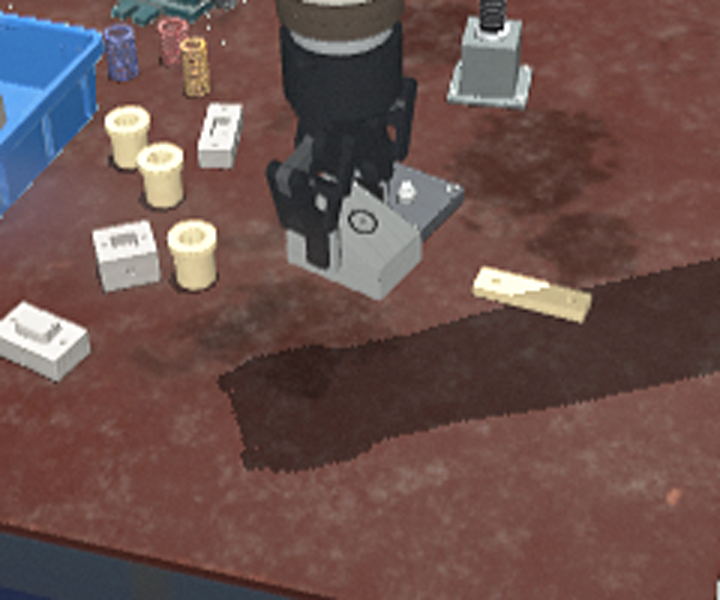

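The block is held level with the ring visible in the side view at about full-frame (320.5,223.7). The gripper centres the block in y, so I'll intersect the ring's ray with the grip plane to get its x and z in the hand.

```bash
python3 - <<'E'
from h import *
np.set_printoptions(precision=4,suppress=True)
im=cams.get_image("side");u,v=308,212
g=cv2.resize(cv2.cvtColor(im,6)[v:v+24,u:u+28],None,fx=8,fy=8,interpolation=2)
for th in(70,80,90,100,110):
  cs,h=cv2.findContours((g<th).astype(np.uint8),cv2.RETR_CCOMP,1)
  for c in cs:
    A=cv2.contourArea(c)/64
    if 10<A<90:
        m=cv2.moments(c);p=(np.array([m["m10"],m["m01"]])/m["m00"]+.5)/8-.5+[u,v];x,y,w,hh=cv2.boundingRect(c)
        o=telemetry.get_obs();q=R.from_quat(o["eef_rot"]);a=q.inv().apply(ray("side",p,.3)-o["tcp_pos"]);b=q.inv().apply(ray("side",p,0)-o["tcp_pos"])
        k=a[1]/(a[1]-b[1]);print(th,p,round(A,1),w/8,hh/8,"ring in tool",a+k*(b-a))
E
```

```text
70 [324.7998 213.2399] 15.8 6.375 4.75 ring in tool [ 0.0231 -0.     -0.0584]
80 [324.8315 213.2933] 17.5 6.5 5.0 ring in tool [ 0.0231  0.     -0.0583]
90 [324.8276 213.3513] 19.0 6.875 5.125 ring in tool [ 0.0231  0.     -0.0582]
100 [320.4334 223.4627] 59.4 10.125 7.875 ring in tool [ 0.012   0.     -0.0284]
100 [320.4719 223.5087] 37.9 7.875 6.625 ring in tool [ 0.0121  0.     -0.0284]
100 [324.8183 213.405 ] 20.3 7.25 5.375 ring in tool [ 0.0231  0.     -0.058 ]
110 [320.4316 223.4559] 62.0 10.125 8.125 ring in tool [ 0.012   0.     -0.0285]
110 [320.4778 223.5139] 35.8 7.875 6.375 ring in tool [ 0.0121  0.     -0.0284]
110 [324.827  213.4619] 21.9 7.375 5.5 ring in tool [ 0.0231  0.     -0.0579]
```

In the tool's units: -0.041 m is -0.656, 0.03 m is 0.48, 0.003 rad is 0.001.

```bash
echo '[{"dx": -0.352,"dy": -0.64,"az": 0.001},{"dx": -0.352,"dy": -0.64},{"dx": -0.352,"dy": -0.64,"dz": 0.16},{"dx": -0.352,"dy": -0.64,"dz": 0.32},{"dx": -0.352,"dy": -0.656,"dz": 0.48},{},{}]' > m.json && python3 drive.py m.json
python3 - <<'E'
from h import *
delta([.5428,.0962,.0245],down(162.2))
cv2.imwrite("pics/s2.png",cv2.resize(cams.get_image("side")[130:280,240:440],None,fx=4,fy=4,interpolation=2))
E
```

```text
clock: 8.7
tcp_pos: [0.5417, 0.0964, 0.0767]
eef_rot: [0.156, 0.988, 0.0, 0.0]
force: [0.5, -0.3, -3.4]
width: 0.579
grasp_force: 64.5
t 8.7 d [-0.0011  0.0001  0.0522] rot [ 0.0005  0.0002 -0.002 ] j [ 0.176   0.0837 -0.1259  1.3608  0.0003  0.4887] F [ 0.4988 -0.2582 -3.4418] w 0.579 64.5
```

View pics/s2.png

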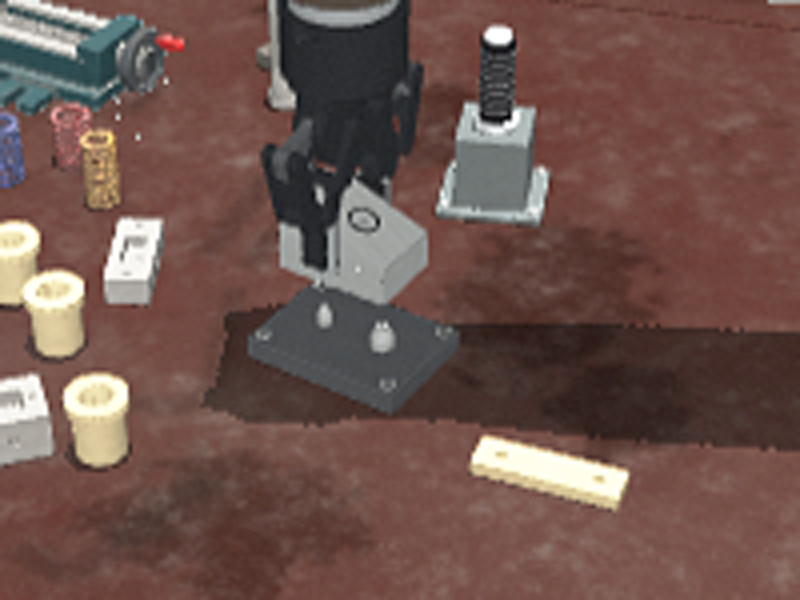

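The block hangs parallel above the base, with both pins visible and in line. I'll lower it now.

```bash
echo '[{"dx": -0.0176,"dz": 0.24},{"dz": 0.192},{"dz": 0.096},{"dz": 0.064},{"dz": 0.048},{}]' > m.json && python3 drive.py m.json
python3 - <<'E'
from h import *
delta([.5428,.0962,.0245],down(162.2))
E
```

```text
clock: 9.5
tcp_pos: [0.5426, 0.0959, 0.0362]
eef_rot: [0.156, 0.988, -0.0, -0.0]
force: [0.2, 0.5, -5.0]
width: 0.574
grasp_force: 64.6
t 9.5 d [-0.0001  0.0003  0.0117] rot [-0.0001 -0.     -0.0031] j [ 0.175   0.1032 -0.184   1.2837 -0.      0.4888] F [ 0.1859  0.5281 -5.0252] w 0.574 64.6
```

Free so far (bottom is 2 mm below the pin tops); continuing.

In the tool's units: 0.002 m is 0.032, 0.001 m is 0.016.

```bash
echo '[{"dz": 0.032},{"dz": 0.032},{"dz": 0.032},{"dz": 0.032},{"dz": 0.016},{}]' > m.json && python3 drive.py m.json
python3 - <<'E'
from h import *
delta([.5428,.0962,.0245],down(162.2))
E
```

```text
clock: 10.25
tcp_pos: [0.5426, 0.0959, 0.0272]
eef_rot: [0.156, 0.988, -0.0, -0.0]
force: [-1.1, -0.0, -4.6]
width: 0.575
grasp_force: 64.6
t 10.25 d [-0.0001  0.0003  0.0027] rot [-0.0001 -0.0001 -0.0031] j [ 0.175   0.1081 -0.1965  1.2664 -0.      0.4888] F [-1.1301 -0.0013 -4.6212] w 0.575 64.6
```

In the tool's units: 0.001 m is 0.016.

```bash
echo '[{"dz": 0.016},{"dz": 0.016},{"dz": 0.016},{}]' > m.json && python3 drive.py m.json && echo '[{},{},{},{}]' > m.json && python3 drive.py m.json 1 && echo '[{"dz": -0.48},{"dz": -0.8},{"dz": -0.8},{"dz": -0.8},{}]' > m.json && python3 drive.py m.json
python3 - <<'E'
from h import *
im=cams.get_image("side");cv2.imwrite("pics/s3.png",cv2.resize(im[130:280,240:440],None,fx=4,fy=4,interpolation=2))
cv2.imwrite("pics/s3r.png",im)
delta([.4929,-.103,.2],down(162.2))
E
```

```text
clock: 10.75
tcp_pos: [0.5427, 0.096, 0.0244]
eef_rot: [0.156, 0.988, 0.0, 0.0]
force: [-0.4, 0.3, -2.4]
width: 0.575
grasp_force: 64.6
clock: 11.25
tcp_pos: [0.5427, 0.096, 0.0244]
eef_rot: [0.156, 0.988, 0.0, 0.0]
force: [-0.2, 0.4, 0.0]
width: 1.001
grasp_force: 0.0
clock: 11.88
tcp_pos: [0.5442, 0.0962, 0.2087]
eef_rot: [0.156, 0.988, 0.001, 0.003]
force: [-0.1, 0.6, -0.2]
width: 1.003
grasp_force: 0.0
t 11.93 d [-0.0134 -0.205   0.0057] rot [ 0.0016  0.003  -0.0031] j [0.1751 0.0798 0.1192 1.6069 0.     0.4888] F [-0.1245 -0.4942  0.0154] w 1.001 0.0
```

View pics/s3.png

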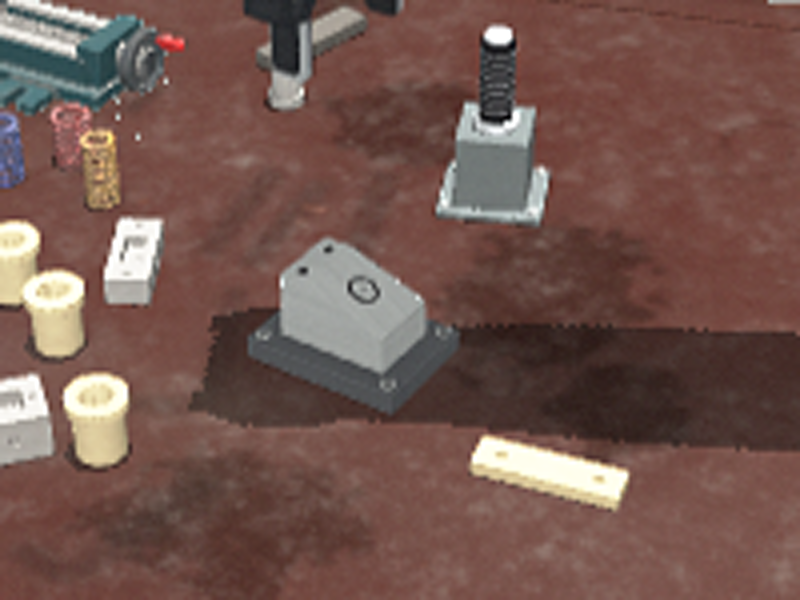

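The block is fully home: no gap above the base and all screws clear. Ring at about full-frame (330.7,202). Next, the probe.

In the tool's units: -0.052 m is -0.832, -0.051 m is -0.816.

```bash
echo '[{"dx": -0.0528,"dy": -0.816},{"dx": -0.0528,"dy": -0.816},{"dx": -0.0528,"dy": -0.816},{"dx": -0.056,"dy": -0.832},{},{}]' > m.json && python3 drive.py m.json
python3 - <<'E'
from h import *
delta([.4929,-.103,.079],down(162.2))
E
```

```text
clock: 12.68
tcp_pos: [0.4918, -0.103, 0.2032]
eef_rot: [0.157, 0.988, 0.0, -0.001]
force: [-0.3, -0.3, 0.5]
width: 0.998
grasp_force: 0.0
t 12.68 d [-0.0013  0.0004  0.1242] rot [ 0.0001 -0.0016 -0.0039] j [-0.2067 -0.034  -0.0021  1.6042  0.0002  0.1079] F [-0.3354 -0.3295  0.4851] w 0.998 0.0
```

In the tool's units: 0.04 m is 0.64, 0.035 m is 0.56, -0.004 rad is -0.0013.

```bash
echo '[{"dx": -0.0208,"dy": 0.0064,"dz": 0.48,"az": -0.0013},{"dz": 0.64},{"dz": 0.56},{"dz": 0.304},{}]' > m.json && python3 drive.py m.json && echo '[{},{},{},{},{},{}]' > m.json && python3 drive.py m.json 0 60
python3 - <<'E'
from h import *
delta([.4929,-.103,.079],down(162.2))
E
```

```text
clock: 13.3
tcp_pos: [0.4929, -0.1023, 0.0792]
eef_rot: [0.154, 0.988, 0.0, -0.001]
force: [-0.2, -0.3, 1.4]
width: 1.001
grasp_force: 0.0
clock: 14.05
tcp_pos: [0.4938, -0.1033, 0.081]
eef_rot: [0.154, 0.988, -0.0, 0.001]
force: [-1.8, -0.2, 6.2]
width: 0.26
grasp_force: 58.5
t 14.05 d [ 0.0009 -0.      0.002 ] rot [0.0001 0.0012 0.0008] j [-0.2062 -0.0272 -0.2309  1.3659  0.      0.1037] F [-1.7556 -0.1831  6.2003] w 0.26 58.5
```

In the tool's units: -0.03 m is -0.48, -0.02 m is -0.32.

```bash
echo '[{"dz": -0.32},{"dz": -0.48},{"dz": -0.48},{"dz": -0.48},{}]' > m.json && python3 drive.py m.json && echo '[{"ay": -0.0557},{"ay": -0.0554},{},{}]' > m.json && python3 drive.py m.json
python3 - <<'E'
from h import *
n=R.from_euler("z",-17.8,degrees=True).apply([-np.sin(np.radians(20)),0,np.cos(np.radians(20))])
ring=np.array([.5314,.0998,.0529]); print(n)
delta(ring+n*(.071+.03),down(162.2)*R.from_rotvec([0,-np.radians(20),0]))
E
```

```text
clock: 14.68
tcp_pos: [0.4943, -0.1034, 0.1921]
eef_rot: [0.154, 0.988, -0.0, 0.002]
force: [0.0, -0.4, -2.0]
width: 0.254
grasp_force: 58.7
clock: 15.18
tcp_pos: [0.4935, -0.1032, 0.1903]
eef_rot: [0.152, 0.973, -0.027, 0.171]
force: [0.5, -0.1, -0.9]
width: 0.254
grasp_force: 58.8
[-0.32564743  0.10455395  0.93969262]
t 15.18 d [0.0712 0.2049 0.0194] rot [ 0.0004 -0.0015  0.0008] j [-0.1815 -0.3885 -0.3708  1.2435 -0.0435  0.1207] F [ 0.5317 -0.1254 -0.8565] w 0.254 58.8
```

In the tool's units: 0.041 m is 0.656, 0.0144 m is 0.2304.

```bash
echo '[{"dx": 0.2272,"dy": 0.656},{"dx": 0.2272,"dy": 0.656},{"dx": 0.2272,"dy": 0.656},{"dx": 0.2272,"dy": 0.656,"dz": 0.144},{"dx": 0.2304,"dy": 0.656,"dz": 0.16},{},{}]' > m.json && python3 drive.py m.json
python3 - <<'E'
from h import *
n=R.from_euler("z",-17.8,degrees=True).apply([-np.sin(np.radians(20)),0,np.cos(np.radians(20))])
ring=np.array([.5314,.0998,.0529]); print(n)
delta(ring+n*(.071+.03),down(162.2)*R.from_rotvec([0,-np.radians(20),0]))
a=cams.get_image("side");b=cams.get_image("top");cv2.imwrite("pics/side4.png",a);cv2.imwrite("pics/top4.png",b)
cv2.imwrite("pics/c4.png",np.hstack([cv2.resize(a[140:240,290:370],None,fx=5,fy=5,interpolation=2),cv2.resize(b[150:250,285:365],None,fx=5,fy=5,interpolation=2)]))
print(proj("side",ring),proj("top",ring))
o=telemetry.get_obs();q=R.from_quat(o["eef_rot"])
tip=o["tcp_pos"]+q.apply([0,0,.071]);print("tip pred",tip,proj("side",tip),proj("top",tip))
E
```

```text
clock: 16.05
tcp_pos: [0.4993, 0.1106, 0.1479]
eef_rot: [0.152, 0.973, -0.027, 0.171]
force: [0.9, -0.2, -1.9]
width: 0.256
grasp_force: 59.4
[-0.32564743  0.10455395  0.93969262]
t 16.05 d [ 0.0007 -0.0005 -0.0002] rot [-0.0009 -0.0018  0.0017] j [ 0.3324 -0.3133 -0.3927  1.21   -0.2062  0.6122] F [ 0.8839 -0.2026 -1.8932] w 0.256 59.4
[330.3035 201.9381] [327.3217 202.4215]
tip pred [0.5222 0.1024 0.0817] [333.506  193.5297] [326.3141 205.2253]
```

View pics/c4.png

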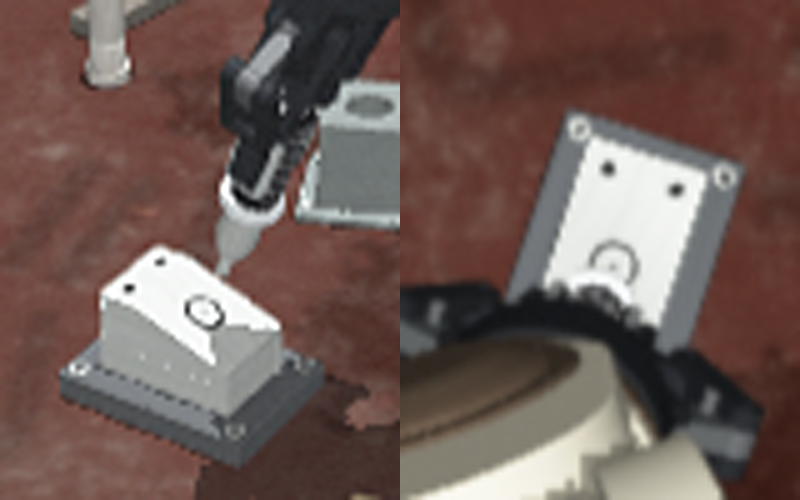

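Side view: ring at (331,202.4), nose tip at about (334.4,195). Top view: ring at (327.4,202.8). All within about a pixel of prediction. I'll advance along the probe axis.

In the tool's units: 0.008 m is 0.128, 0.006 m is 0.096, -0.002 rad is -0.0006.

```bash
echo '[{"dx": 0.0112,"dy": -0.008,"dz": 0.128,"ax": -0.0003,"ay": -0.0006,"az": 0.0006},{"dz": 0.128},{"dz": 0.096},{"dz": 0.032},{},{}]' > m.json && python3 drive.py m.json
python3 - <<'E'
from h import *
n=R.from_euler("z",-17.8,degrees=True).apply([-np.sin(np.radians(20)),0,np.cos(np.radians(20))])
ring=np.array([.5314,.0998,.0529])
delta(ring+n*(.071),down(162.2)*R.from_rotvec([0,-np.radians(20),0]))
a=cams.get_image("side")
cv2.imwrite("pics/c5.png",cv2.resize(a[150:225,300:370],None,fx=8,fy=8,interpolation=2))
o=telemetry.get_obs();q=R.from_quat(o["eef_rot"]);print("Fz tool",o["force"]@n)
for k in(.071,.055,.021,.015,-.035): print(k,proj("side",o["tcp_pos"]+q.apply([0,0,k])))
E
```

```text
clock: 16.9
tcp_pos: [0.5056, 0.1078, 0.1256]
eef_rot: [0.153, 0.973, -0.026, 0.173]
force: [-0.8, -0.2, -1.5]
width: 0.251
grasp_force: 59.4
t 16.9 d [-0.0006  0.0002  0.0066] rot [ 0.0016  0.0022 -0.0011] j [ 0.3218 -0.3044 -0.4302  1.1567 -0.2035  0.6037] F [-0.8088 -0.1626 -1.4942] w 0.251 59.4
Fz tool -1.5630812779671746
0.071 [331.1964 200.2646]
0.055 [333.0154 195.973 ]
0.021 [336.993  186.5882]
0.015 [337.7113 184.8934]
-0.035 [343.8988 170.2948]
```

View pics/c5.png

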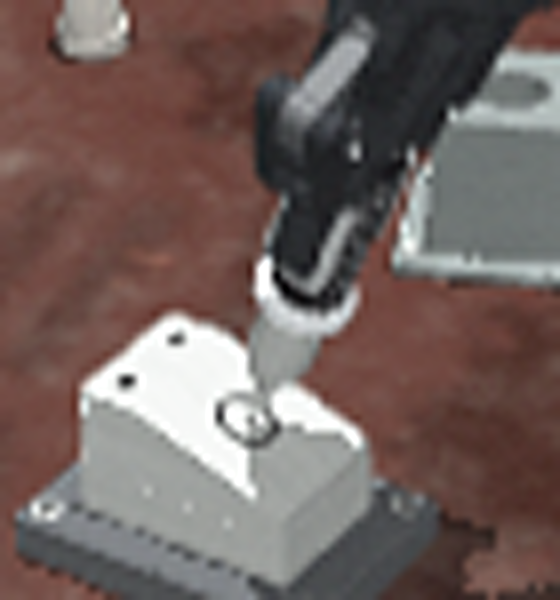

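The nose is just above the ring, with the tip at about (332.7,199.9) and the ring centre at (330.9,202.2). That is within 1–2 mm after projection. I'll press in while watching the force.

In the tool's units: 0.003 m is 0.048, 0.001 m is 0.016, 0.001 rad is 0.0003.

```bash
for i in 1; do :; done; echo '[{"dx": -0.0192,"dz": 0.048,"ax": 0.0003,"ay": 0.0006},{"dz": 0.048},{"dz": 0.016},{},{}]' > m.json && python3 drive.py m.json && echo '[{"dz": 0.016},{"dz": 0.016},{"dz": 0.016},{},{}]' > m.json && python3 drive.py m.json
python3 - <<'E'
from h import *
n=R.from_euler("z",-17.8,degrees=True).apply([-np.sin(np.radians(20)),0,np.cos(np.radians(20))])
ring=np.array([.5314,.0998,.0529])
delta(ring+n*(.071),down(162.2)*R.from_rotvec([0,-np.radians(20),0]))
f=[]
for i in range(6): cams.get_image("side"); f.append(telemetry.get_obs()["force"]@n)
print("Fz tool",f)
E
```

```text
clock: 17.58
tcp_pos: [0.5089, 0.1066, 0.1193]
eef_rot: [0.153, 0.973, -0.027, 0.172]
force: [-0.5, 1.0, -0.6]
width: 0.255
grasp_force: 59.4
clock: 18.2
tcp_pos: [0.5099, 0.1064, 0.1164]
eef_rot: [0.153, 0.973, -0.027, 0.172]
force: [-0.9, 1.0, 2.1]
width: 0.258
grasp_force: 59.4
t 18.2 d [ 0.0006  0.0003 -0.0036] rot [ 0.0004  0.0001 -0.0013] j [ 0.3153 -0.2916 -0.4375  1.1377 -0.2014  0.598 ] F [-0.9147  1.0223  2.0569] w 0.258 59.4
Fz tool [np.float64(1.94298107151208), np.float64(1.1188778077554264), np.float64(-0.006542066686869515), np.float64(0.9520946347592073), np.float64(1.282073600216399), np.float64(2.2574628053594457)]
```

Push is about 2.8 N over the roughly −1.6 N baseline, and the geometry agrees at 3.6 mm in. Adding 1.3 mm.

In the tool's units: 0.0013 m is 0.0208.

```bash
echo '[{"dz": 0.0208},{},{},{}]' > m.json && python3 drive.py m.json
python3 - <<'E'
from h import *
n=R.from_euler("z",-17.8,degrees=True).apply([-np.sin(np.radians(20)),0,np.cos(np.radians(20))])
ring=np.array([.5314,.0998,.0529])
f=[]
for i in range(12): a=cams.get_image("side"); f.append(telemetry.get_obs()["force"]@n)
delta(ring+n*(.071),down(162.2)*R.from_rotvec([0,-np.radians(20),0]))
print("Fz tool",np.mean(f))
cv2.imwrite("pics/c6.png",cv2.resize(a[150:225,300:370],None,fx=8,fy=8,interpolation=2))
E
```

```text
clock: 19.0
tcp_pos: [0.5103, 0.1062, 0.1151]
eef_rot: [0.153, 0.973, -0.027, 0.172]
force: [-0.6, -0.7, 2.0]
width: 0.257
grasp_force: 59.4
t 19.6 d [ 0.0005  0.0004 -0.005 ] rot [ 0.0003 -0.     -0.0012] j [ 0.3147 -0.2903 -0.4391  1.1349 -0.2013  0.5974] F [-0.0957 -0.228   1.6343] w 0.256 59.4
Fz tool 2.3000243165215095
```

View pics/c6.png

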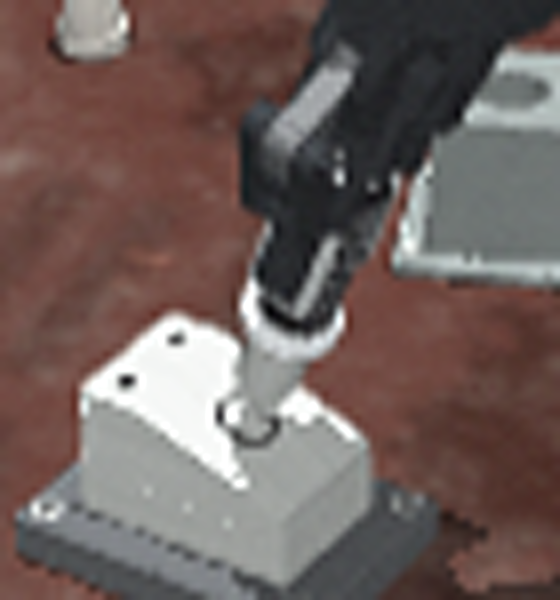

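The tip sits inside the ring, at about crop (254,424) against a ring centre of (247,418), which is about 2 mm off. Push is about 3.9 N, with the nose about 5 mm in.

```bash
python3 -c "
from bench import manip, cams, telemetry
print(manip.job_done())"
```

```text
the job is handed in; nothing more can be done
None
```

I handed the job in at about 19.6 s with the block home on the pins and released. The gripper is still holding the probe square to the sloping face, with its tip about 2 mm from the ring's centre, nose about 5 mm in and a push of about 3.9 N; no verdict was returned.

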